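# Dock the sharps container in its spring-clip bracket

### The arm

A 6-joint arm with a two-finger parallel gripper is mounted at the origin on the work surface. World frame = base frame: x ahead of the robot, y to its left, z up, the work surface at z = 0. Lengths are in m, angles in rad, forces in N, time in s.
With the tool pointing down it reaches from about 0.3 to 0.775 m from the base axis. Payload 14.6 kg.
Tool frame: the origin (TCP) lies midway between the tips of the shut fingers; the grasp point (between the pads) lies 19 mm behind it; z points along the fingers, x is the direction in which the jaws open and shut, and the axes are right-handed (so a half turn about z gives the same grasp; the last joint's range is limited). The gripper opens to 94 mm and grips with 3 to 60 N. Pads are 16 mm wide; open, the fingers measure 119 mm over their backs; the gripper's body (75 mm by 177 mm) begins 78 mm behind the grasp point.
Start: joints at [1.211, 0.3, 1.521, -0, 1.321, -0.067], TCP at [0.159, 0.527, 0.205] pointing down, gripper open.
Joint ranges: [-3.03, 3.03], [-0.79, 2.21], [0.23, 2.52], [-1.04, 4.18], [0, 3.07], [-2.55, 2.55]. Speed limits (rad/s): [2.22, 2.22, 2.57, 3.14, 3.14, 3.14].

### API

Orientations are given as a unit quaternion [x, y, z, w].
In Python, from cell import read_state, capture, finish_job, recognise, trace, spot_point gives the robot as it stands. The module is installed in compiled form; this text tells all that it offers.
- The arm moves only by the tool jog_arm, never from a script. Its argument "motion" is a list of rows, each an object with "translation": the shift along the world's x, y, z in mm, a list of three; "turn": the turn about the world's z in rad; "hand": the closure, from -1 (fully open) to 1 (shut), so that 0 is half open. A call has 1 to 10 rows; each row shifts and turns the commanded pose from where the row before left it; what a row does not reach is not made up. A row lasts 1/10 s, in which the tool goes at most 50 mm and 8.59 degrees, less where a joint would pass 70% of its speed; a pose out of reach is approached as far as the arm can. A call with a gripper value outside its range is refused whole. The fingers move at their own pace and stop on an object; "grip_force" is the grip in N (left out, the last holds). Time passes only in rows, so rows that do not move let the fingers close. It gives the time, the measured TCP pose, the force and the opening at its end, in the units of the state.
- read_state(): the state, without advancing time (a new reading comes with each control period).
- capture(name): name is "scene" or "top" or "wrist"; returns a dict with "pixels" (384x512x3 uint8, blue, green, red), "fx", "fy", "cx", "cy" (pixels), "D" ([k1, k2, p1, p2, k3] as OpenCV has them; the pictures are not rectified), "T" (4x4, takes a point from camera to world coordinates). Camera axes: x right, y up, looking along -z (the intrinsics and any distortion apply to the point x, -y, -z); pixel columns grow to the right and rows downward; lengths in m; the calibration is good to about 2 mm. A picture is of the moment at which its call begins. There is no depth.
- finish_job(): hands the job in, once; it reports no verdict.
Trained networks look in a picture, given as the dict that the camera call returned (one of the last four; its "shot" number tells which), for a name from the list of things; names that differ only in an ending like _2 or _b are one class to them, and where a whole thing is asked for, a point or a joint stands for the part that bears it (a point fixed in the world has none). Each returns a list of dicts, best first, with "score" (0 to 1); they miss things now and then, are a little off and sometimes report something else, mostly with a low value. They report only what shows in the picture. A call takes as long as a camera call.
- recognise(thing, picture): "point" ([column, row] in pixels, amid what is visible of it).
- trace(thing, picture): "mask" (384x512 bool, what is visible of it) and "point" ([column, row] in pixels, amid what is visible of it).
- spot_point(thing, picture): "point" ([column, row] in pixels: a listed point, or the origin of a listed thing).
The state is a dict: "time": time; "joint_positions": joint angles; "qvel": joint speeds; "effort": joint torques, N m; "eef_pos": TCP position; "eef_rot": TCP orientation; "wrist_force": force on the tool from outside, world axes, zero at the start; "torque": the same for the moment, N m; "finger_gap": opening from 0.0 (shut) to 1.0 (fully open).
Only numpy, scipy, OpenCV 4.12 (cv2) and the standard library are available. Lean on these libraries where they do the work, as an engineer would, in place of code of your own. Each camera call takes 0.05 s, during which the arm holds its last target.

### The job

A vaccine carton has been left standing in front of the bench bracket: first stand it upright in the blue tray. Then slide the yellow sharps container along the bench, without lifting or tipping it, into the bracket until it is fully home against the back plate and both spring clips have snapped in behind it. Leave the pump bottle, the amber jar and the steel bowl standing where they are.

Things in the scene. Friction and masses are not known exactly. Their poses are not given: they have to be found in the camera images.
- container_center (a point): Centre (42.5 mm above the bench) of the loose yellow sharps container with red lid, an upright box 90 (x) by 120 (y) by 85 mm (z, up), too big to grasp. Its four upright corners are chamfered 24 mm along x by 20 along y, leaving flats 80 mm wide on the two x faces and 42 mm wide on the two y faces. Either x face may lead. 0.45 to 0.8 kg, partly filled; slides with 1 to 6 N.
- bracket: White steel bracket fixed to the bench. Origin (bench level): where the middle of the container's underside lies when fully home; x: horizontal way in; z up. Back plate's front face at x = 45 mm, 150 mm wide, 80 high; foot reaches x = 85. No floor plate: the container slides on the bench. Two spring arms flank the way in. Spreading both takes a push of 10 to 20 N.
- clip_left (a joint): Angle (rad) of the steel spring arm on the bracket's +y side, upright hinge beside the back plate: 0 shut and empty, about 0.15 spread by the container's side, about 0.04 snapped in behind it. A 3 mm strip, 35 to 65 mm above the bench, along the bracket's y = 68 mm from x = 42 to -22, in to a nose, then flaring out to the mouth (x = -60, y = 73 mm).
- clip_right (a joint): The mirror-image spring arm on the bracket's -y side; its angle too grows as it is spread.
- clip_left_nose (a point): Middle of the smooth white rounded nose (12 mm thick, upright) of the arm on the bracket's +y side; shut, at x = -33, y = 55 mm of the bracket, 50 mm above the bench. The container's leading chamfers spread the noses; when it is home they rest on its trailing chamfers.
- clip_right_nose (a point): The same for the arm on the -y side (shut: x = -33, y = -55 mm of the bracket).
- carton_center (a point): Centre (35 mm above the bench) of the loose white and blue vaccine carton, 50 mm along its x, 90 along its y, 70 mm high, z up, 0.08 to 0.17 kg, standing on the bench in front of the bracket's mouth, in the container's way. Grasp it across its x.
- tray_in (a point): Centre of the inner floor (4 mm above the bench) of the fixed blue open tray beyond the bracket: outside 130 mm along its x and 160 along its y, walls 4 mm thick and 25 mm high.
- pump_center (a point): Centre (78 mm up) of a loose white pump bottle with a blue collar, 60 mm across, 156 mm high, standing beside the way into the bracket; not to be disturbed.
- jar_center (a point): Centre (46 mm up) of a loose amber jar with a white lid, 62 mm across, 92 mm high, standing on the other side of the way in (the two may be swapped); not to be disturbed.
- bowl_center (a point): Centre (17.5 mm up) of a loose steel bowl, 90 mm across, 35 mm high, on the bench behind the container as seen from the bracket; not to be disturbed.

How it is judged:
By the outcome, as a careful person would: the job done as asked, in the order asked, and still so for the second after the job is handed in, with the robot touching nothing.
It also fails if it takes over 72 s, if anything falls off the work surface, if the arm or the gripper's body presses on something with over 40 N, if the wrist force passes 120 N, or if a joint passes its speed limit or range.

## Working session

There is one attempt and no reset: what is moved stays moved. The work goes in short steps, Python scripts to look and compute and a tool call to move; the robot and the scene stay as the last step left them, time stands still between calls to the robot, and variables do not carry over. Pictures are saved under pics/ and viewed, and the job is handed in when it is done.

Besides the shell and the picture viewer there is one more tool, called after "Emit:" as a command line: name --argument value ..., lists and objects as JSON in quotes. jog_arm: Moves the arm, as the interface text tells. Its arguments: {"type":"object","properties":{"motion":{"type":"array","items":{"type":"object","properties":{"translation":{"type":"array","items":{"type":"number"}},"turn":{"type":"number"},"hand":{"type":"number"}}}},"grip_force":{"type":"number"}},"required":["motion"]}

```bash
mkdir -p pics
cat > h.py <<'E'
import numpy as np, cv2
from cell import *
def ray(pic,px):
    K=np.array([[pic['fx'],0,pic['cx']],[0,pic['fy'],pic['cy']],[0,0,1.]])
    u=cv2.undistortPoints(np.array(px,float).reshape(-1,1,2),K,np.array(pic['D'],float)).reshape(-1,2)
    T=np.array(pic['T']); d=np.c_[u[:,0],-u[:,1],-np.ones(len(u))]@T[:3,:3].T
    return T[:3,3],d
def at(pic,px,z):
    o,d=ray(pic,px); t=(z-o[2])/d[:,2]; return o+t[:,None]*d
def proj(pic,P):
    T=np.array(pic['T']); P=np.array(P,float).reshape(-1,3)
    c=(P-T[:3,3])@T[:3,:3]; c=c*[1,-1,-1]
    K=np.array([[pic['fx'],0,pic['cx']],[0,pic['fy'],pic['cy']],[0,0,1.]])
    return cv2.projectPoints(c,np.zeros(3),np.zeros(3),K,np.array(pic['D'],float))[0].reshape(-1,2)
E
python3 - <<'E'
from h import *
s=read_state(); print(s['time'],s['eef_pos'],s['eef_rot'],s['finger_gap'])
Z=dict(container_center=.0425,bracket=0,clip_left_nose=.05,clip_right_nose=.05,carton_center=.035,tray_in=.004,pump_center=.078,jar_center=.046,bowl_center=.0175)
for n in ['scene','top']:
    p=capture(n); cv2.imwrite(f'pics/{n}0.png',p['pixels']); print(n,np.round(np.array(p['T'])[:3,3],3))
    for k,z in Z.items():
        for r in spot_point(k,p)[:2]:
            print(k,np.round(r['point'],1),round(r['score'],2),np.round(at(p,[r['point']],z)[0],4))
E
```

```text
0.0 [0.15865137 0.52634476 0.20490812] [ 8.02696032e-01  5.96388093e-01 -4.75029863e-04  3.11863363e-04] 0.999180950240007
scene [ 1.151 -0.772  0.952]
container_center [197.9 241.5] 0.83 [ 0.534  -0.2046  0.0425]
bracket [289.4 179.4] 0.87 [0.5482 0.184  0.    ]
clip_left_nose [263.  161.8] 0.65 [0.4705 0.1512 0.05  ]
clip_right_nose [299.9 174.8] 0.51 [0.592  0.1702 0.05  ]
carton_center [271.1 192.6] 0.57 [0.5631 0.0684 0.035 ]
carton_center [314.8 196.9] 0.3 [0.6707 0.1312 0.035 ]
tray_in [314.2 129.4] 0.78 [0.4638 0.4553 0.004 ]
pump_center [235.1 157.9] 0.94 [0.4161 0.0858 0.078 ]
jar_center [315.9 192.7] 0.77 [0.6693 0.1372 0.046 ]
bowl_center [124.9 296.1] 0.8 [ 0.5014 -0.4295  0.0175]
bowl_center [266.3 162.5] 0.39 [0.4561 0.1882 0.0175]
top [0.238 0.014 1.383]
container_center [324.  192.7] 0.9 [ 0.5405 -0.1928  0.0425]
bracket [195.9 208. ] 0.95 [0.5349 0.195  0.    ]
clip_left_nose [208.9 217.1] 0.63 [0.4938 0.1519 0.05  ]
clip_left_nose [235.4 240.6] 0.51 [0.4187 0.0795 0.05  ]
clip_right_nose [203.9 183.4] 0.7 [0.5967 0.161  0.05  ]
carton_center [239.4 197.3] 0.86 [0.5491 0.0592 0.035 ]
tray_in [117.9 236.5] 0.91 [0.4656 0.4354 0.004 ]
tray_in [216.4 156.1] 0.24 [0.6937 0.1224 0.004 ]
jar_center [216.3 159.9] 0.78 [0.6678 0.1201 0.046 ]
bowl_center [402.8 199.2] 0.79 [ 0.5061 -0.4345  0.0175]
```

View pics/scene0.png

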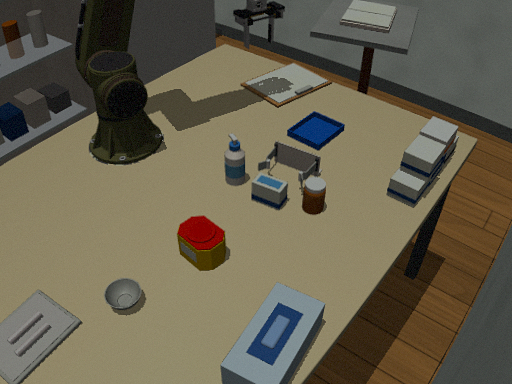

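View pics/top0.png

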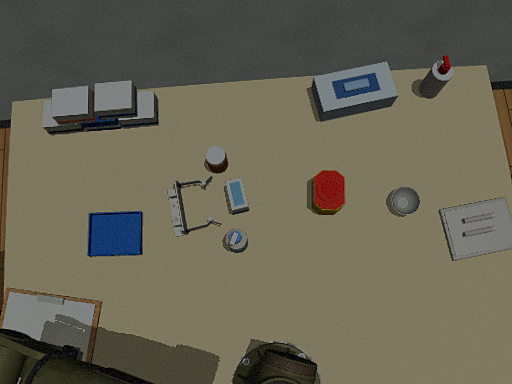

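The top view shows the carton at about (237,195), between the pump (236,240) and jar (216,160). The bracket opens toward -y, and the container is at (328,192). Next I'll fit the known shapes to the masks.

```bash
cat > fit.py <<'E'
from h import *
from scipy.optimize import minimize
def prism(poly,z0,z1): return np.array([[x,y,z] for z in (z0,z1) for x,y in poly])
CONT=prism([(45,40),(21,60),(-21,60),(-45,40),(-45,-40),(-21,-60),(21,-60),(45,-40)],0,85)/1e3
CART=prism([(25,45),(-25,45),(-25,-45),(25,-45)],0,70)/1e3
TRAY=prism([(65,80),(-65,80),(-65,-80),(65,-80)],0,25)/1e3
circ=lambda r,z1:prism([(r*np.cos(a),r*np.sin(a)) for a in np.linspace(0,6.28,24)],0,z1)/1e3
JAR=circ(31,92);BOWL=circ(45,35)
def place(M,q):
    c,s=np.cos(q[2]),np.sin(q[2]); return M@np.array([[c,s,0],[-s,c,0],[0,0,1]])+[q[0],q[1],0]
def sil(pic,P,S=8):
    h=cv2.convexHull(proj(pic,P).astype(np.float32)).reshape(-1,2)
    m=np.zeros((384,512),np.uint8)
    o=np.zeros((384*3,512*3),np.uint8)
    cv2.fillConvexPoly(o,np.round((h+.5)*3*256-.5*256).astype(np.int32),255,cv2.LINE_AA,8)
    return cv2.resize(o,(512,384),interpolation=cv2.INTER_AREA)/255.
def fit(M,obs,q0):
    def cost(q): return sum(np.abs(sil(p,place(M,q))-m).sum()/m.sum() for p,m in obs)
    best=None
    for a in (0,.15,-.15):
        q=np.array(q0)+[0,0,a]
        r=minimize(cost,q,method='Nelder-Mead',options=dict(initial_simplex=[q,q+[.01,0,0],q+[0,.01,0],q+[0,0,.12]],xatol=1e-4,fatol=1e-4))
        if best is None or r.fun<best.fun: best=r
    return best.x,best.fun
E
python3 - <<'E'
from fit import *
P={n:capture(n) for n in ('scene','top')}
for k,M,q0 in [('container_center',CONT,(.54,-.195,.1)),('carton_center',CART,(.55,.062,.2)),('tray_in',TRAY,(.466,.44,1.57)),('jar_center',JAR,(.668,.125,0)),('bowl_center',BOWL,(.506,-.434,0))]:
    o={}
    for n,p in P.items():
        t=trace(k,p) 
        if t: o[n]=(p,t[0]['mask'].astype(float)); print(k,n,round(t[0]['score'],2),int(t[0]['mask'].sum()))
    for sel in (['scene'],['top'],['scene','top']):
        ob=[o[n] for n in sel if n in o]
        if ob:
            q,f=fit(M,ob,q0); print('  ',sel,np.round(q,4),round(f,3))
for k in ('bracket','clip_left','clip_right','pump_center','tray_in'):
  for n,p in P.items():
    t=trace(k,p); print(k,n,[(round(x['score'],2),np.round(x['point'],1),int(x['mask'].sum())) for x in t[:2]])
p=P['top']['pixels']; a=cv2.resize(p[140:270,80:280],None,fx=4,fy=4,interpolation=cv2.INTER_CUBIC); cv2.imwrite('pics/topz.png',a)
p=P['scene']['pixels']; a=cv2.resize(p[100:250,180:380],None,fx=4,fy=4,interpolation=cv2.INTER_CUBIC); cv2.imwrite('pics/scz.png',a)
E
```

```text
container_center scene 0.85 2078
container_center top 0.88 1263
   ['scene'] [ 0.5422 -0.1986  0.3499] 0.212
   ['top'] [ 0.5403 -0.2025  1.403 ] 0.116
   ['scene', 'top'] [ 0.5414 -0.1999  0.4538] 0.549
carton_center scene 0.72 996
carton_center top 0.8 568
   ['scene'] [ 0.5523  0.0712 -1.4328] 0.06
   ['top'] [0.5545 0.0654 1.7076] 0.094
   ['scene', 'top'] [ 0.5546  0.0668 -1.4064] 0.207
tray_in scene 0.59 1336
tray_in top 0.87 2440
   ['scene'] [0.4743 0.4462 1.7904] 0.248
   ['top'] [0.4746 0.4422 1.2505] 0.307
   ['scene', 'top'] [0.4749 0.4436 1.7956] 0.581
jar_center scene 0.57 755
jar_center top 0.61 480
   ['scene'] [0.668  0.127  0.0523] 0.08
   ['top'] [ 0.6671  0.1194 -0.1309] 0.108
   ['scene', 'top'] [ 0.6696  0.1209 -0.0204] 0.239
bowl_center scene 0.93 908
bowl_center top 0.68 680
   ['scene'] [ 0.4826 -0.4248  0.0758] 0.342
   ['top'] [ 0.5012 -0.4405 -0.0737] 0.18
   ['scene', 'top'] [ 0.4992 -0.4363  0.0694] 0.583
bracket scene [(0.83, array([297.3, 160.4]), 1207), (0.26, array([313.7, 195.4]), 778)]
bracket top [(0.9, array([178.5, 212.1]), 802)]
clip_left scene [(0.75, array([268. , 162.7]), 141)]
clip_left top []
clip_right scene [(0.62, array([306.2, 174.8]), 147)]
clip_right top [(0.28, array([195.3, 184.1]), 149)]
pump_center scene []
pump_center top [(0.59, array([234.2, 240. ]), 458)]
tray_in scene [(0.59, array([315. , 129.2]), 1336)]
tray_in top [(0.87, array([115.3, 235.9]), 2440)]
```

```bash
sleep 1
```

```text
(no output)
```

View pics/topz.png

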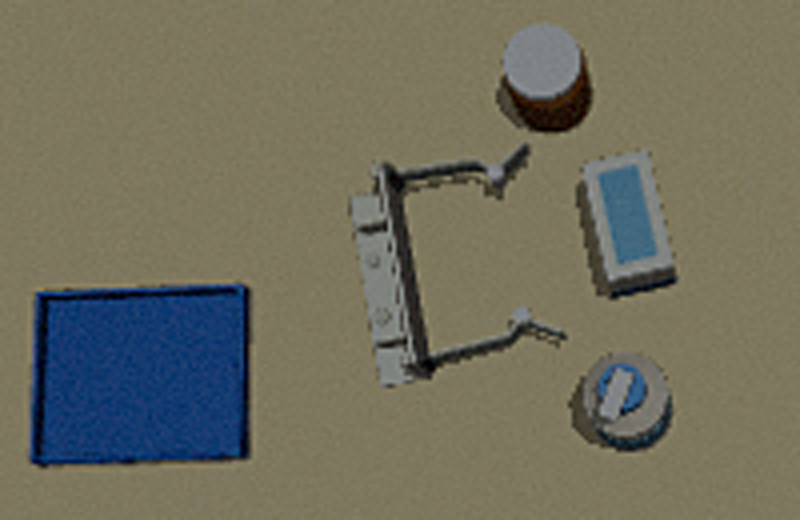

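View pics/scz.png

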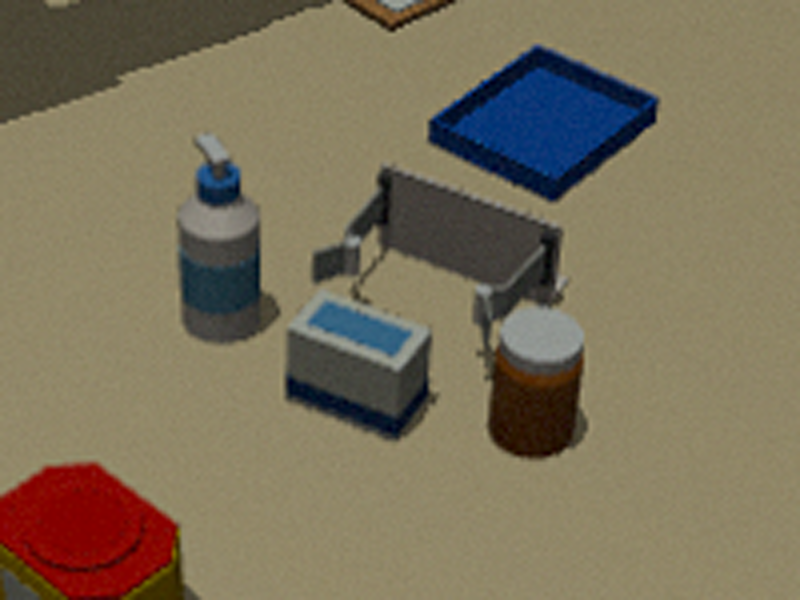

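The carton's short side lines up with the bracket axis (yaw about 1.7), and the container is yawed about 1.40. I'll move above the carton and refine the fit with the wrist camera.

Emit:
jog_arm --motion '[{"translation": [32, -36, 8], "turn": 0.043, "hand": -1}, {"translation": [32, -36, 8], "turn": 0.043, "hand": -1}, {"translation": [32, -36, 8], "turn": 0.043, "hand": -1}, {"translation": [32, -36, 8], "turn": 0.043, "hand": -1}, {"translation": [32, -36, 8], "turn": 0.043, "hand": -1}, {"translation": [32, -36, 8], "turn": 0.043, "hand": -1}, {"translation": [32, -36, 8], "turn": 0.043, "hand": -1}, {"translation": [32, -36, 8], "turn": 0.043, "hand": -1}, {"translation": [32, -36, 8], "turn": 0.043, "hand": -1}, {"translation": [32, -36, 8], "turn": 0.043, "hand": -1}]'

```text
time: 3.1
eef_pos: [0.4798, 0.1648, 0.286]
eef_rot: [0.656, 0.754, 0.0, 0.0]
wrist_force: [1.0, 0.6, -0.0]
finger_gap: 0.999
```

Emit:
jog_arm --motion '[{"translation": [32, -36, 8], "turn": 0, "hand": -1}, {"translation": [32, -36, 8], "turn": 0, "hand": -1}, {"translation": [0, 0, 0], "turn": 0, "hand": -1}, {"translation": [0, 0, 0], "turn": 0, "hand": -1}, {"translation": [0, 0, 0], "turn": 0, "hand": -1}]'

```text
time: 3.6
eef_pos: [0.5422, 0.0953, 0.3013]
eef_rot: [0.657, 0.754, -0.0, -0.0]
wrist_force: [-0.6, -0.1, 0.6]
finger_gap: 1.0
```

Run:
```python
from fit import *
s=read_state(); print(s['time'],s['eef_pos'],s['eef_rot'],s['qvel'])
p=capture('wrist'); cv2.imwrite('pics/w1.png',p['pixels']); print(np.round(p['T'],3),p['fx'],p['D'])
np.savez('w1.npz',**{k:np.array(v) for k,v in p.items()})
for k,z in dict(bracket=0,clip_left_nose=.05,clip_right_nose=.05,carton_center=.035,tray_in=.004,pump_center=.078,jar_center=.046).items():
    for r in spot_point(k,p)[:2]: print(k,np.round(r['point'],1),round(r['score'],2),np.round(at(p,[r['point']],z)[0],4))
t=trace('carton_center',p)
if t: print(t[0]['score'],fit(CART,[(p,t[0]['mask'].astype(float))],(.553,.067,1.7)))
```

```text
3.6 [0.54220122 0.09532698 0.30131646] [ 6.56698399e-01  7.54153285e-01 -5.15366639e-05 -1.82769023e-04] [ 0.01252805 -0.00781043  0.00120396 -0.00179514 -0.00031212 -0.00160477]
[[-0.138 -0.953 -0.271  0.463]
 [ 0.99  -0.132 -0.038  0.084]
 [ 0.    -0.274  0.962  0.481]
 [ 0.     0.     0.     1.   ]] 302.6833768416076 [-0.03201689  0.          0.          0.          0.        ]
clip_left_nose [294.6 136. ] 0.83 [0.4899 0.1478 0.05  ]
clip_right_nose [288.7 209.3] 0.75 [0.5978 0.158  0.05  ]
tray_in [475.3 151.5] 0.85 [0.4752 0.4465 0.004 ]
pump_center [252.9  75.8] 0.63 [0.4221 0.0791 0.078 ]
0.85 (array([0.55362891, 0.06834425, 1.70716501]), np.float64(0.04650601042401251))
```

View pics/w1.png

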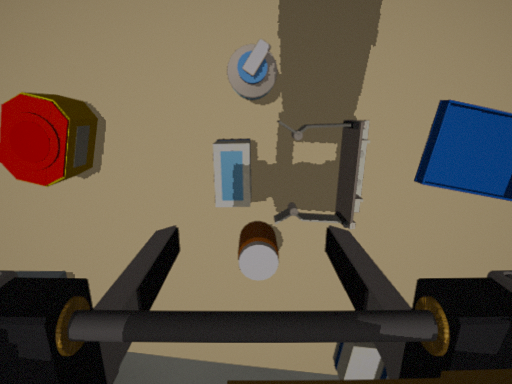

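The wrist view shows the carton at (232,173). Its fit is (0.5536, 0.0683), yaw 1.707, which agrees with the other cameras. The clips and back plate (about (355,175)) are also clear. I'll descend and grasp.

Emit:
jog_arm --motion '[{"translation": [11, -27, -10], "turn": 0, "hand": -1}, {"translation": [0, 0, -40], "turn": 0, "hand": -1}, {"translation": [0, 0, -45], "turn": 0, "hand": -1}, {"translation": [0, 0, -45], "turn": 0, "hand": -1}, {"translation": [0, 0, -45], "turn": 0, "hand": -1}, {"translation": [0, 0, 0], "turn": 0, "hand": -1}, {"translation": [0, 0, 0], "turn": 0, "hand": -1}]'

```text
time: 4.75
eef_pos: [0.5541, 0.0677, 0.1177]
eef_rot: [0.657, 0.754, 0.0, 0.0]
wrist_force: [-0.2, 0.4, 1.9]
finger_gap: 0.996
```

Emit:
jog_arm --motion '[{"translation": [0, 0, -35], "turn": 0, "hand": -1}, {"translation": [0, 0, -35], "turn": 0, "hand": -1}, {"translation": [0, 0, -22], "turn": 0, "hand": -1}, {"translation": [0, 0, 0], "turn": 0, "hand": -1}, {"translation": [0, 0, 0], "turn": 0, "hand": 1}, {"translation": [0, 0, 0], "turn": 0, "hand": 1}, {"translation": [0, 0, 0], "turn": 0, "hand": 1}, {"translation": [0, 0, 0], "turn": 0, "hand": 1}, {"translation": [0, 0, 0], "turn": 0, "hand": 1}, {"translation": [0, 0, 0], "turn": 0, "hand": 1}]' --grip_force 15

```text
time: 5.75
eef_pos: [0.5538, 0.0676, 0.0247]
eef_rot: [0.657, 0.754, 0.0, 0.0]
wrist_force: [-0.2, 0.4, 4.4]
finger_gap: 0.533
```

Emit:
jog_arm --motion '[{"translation": [0, 0, 10], "turn": 0, "hand": 1}, {"translation": [0, 0, 25], "turn": 0, "hand": 1}, {"translation": [0, 0, 35], "turn": 0, "hand": 1}, {"translation": [0, 0, 40], "turn": 0, "hand": 1}, {"translation": [0, 0, 40], "turn": 0, "hand": 1}, {"translation": [0, 0, 20], "turn": 0, "hand": 1}, {"translation": [0, 0, 0], "turn": 0, "hand": 1}]'

```text
time: 6.45
eef_pos: [0.5547, 0.0677, 0.198]
eef_rot: [0.657, 0.754, 0.002, 0.002]
wrist_force: [0.0, -0.5, -0.8]
finger_gap: 0.53
```

Run:
```python
from fit import *
s=read_state(); print(s['time'],s['eef_pos'],s['finger_gap'],s['wrist_force'])
p=capture('scene'); cv2.imwrite('pics/s2.png',cv2.resize(p['pixels'][60:300,140:400],None,fx=3,fy=3*0.8))
t=capture('top')
for k,M,q0 in [('tray_in',TRAY,(.472,.442,1.57)),('container_center',CONT,(.54,-.2,1.4))]:
  for q in (p,t):
    r=trace(k,q)
    if not r: print('none'); continue
    m=r[0]['mask'].astype(np.uint8)
    c=max(cv2.findContours(m,0,2)[0],key=cv2.contourArea)
    m2=np.zeros_like(m); cv2.drawContours(m2,[c],-1,1,-1)
    print(k,int(m.sum()),m2.sum(),fit(M,[(q,m2.astype(float))],q0))
    cv2.imwrite(f'pics/m_{k}_{q["shot"]}.png',m*255)
```

```text
6.45 [0.55471734 0.06765387 0.19798798] 0.530189847003019 [ 0.02739095 -0.45367039 -0.7556109 ]
tray_in 1337 1337 (array([0.47588789, 0.4469044 , 1.83889539]), np.float64(0.2694091249065071))
tray_in 2386 2386 (array([0.47517131, 0.44142084, 1.23908243]), np.float64(0.324574725112174))
container_center 927 927 (array([-1.23111111,  0.99666667, -4.13333333]), np.float64(1.0))
container_center 1374 1374 (array([ 0.53934691, -0.20222714,  1.4658461 ]), np.float64(0.036806804235522454))
```

View pics/s2.png

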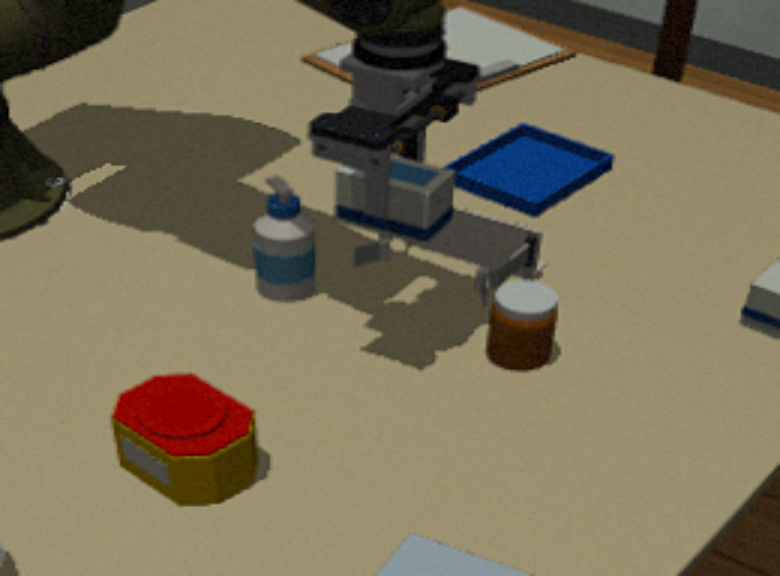

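The carton is held upright. The tray centre comes to about (0.475, 0.444) in all three cameras, so I'll carry it there.

Emit:
jog_arm --motion '[{"translation": [-5, 25, 0], "turn": -0.02, "hand": 1}, {"translation": [-10, 43, 0], "turn": -0.02, "hand": 1}, {"translation": [-10, 45, 0], "turn": -0.02, "hand": 1}, {"translation": [-10, 45, 0], "turn": -0.02, "hand": 1}, {"translation": [-10, 45, 0], "turn": -0.02, "hand": 1}, {"translation": [-10, 45, 0], "turn": -0.02, "hand": 1}, {"translation": [-10, 45, 0], "turn": -0.02, "hand": 1}, {"translation": [-10, 43, 0], "turn": 0, "hand": 1}, {"translation": [-4, 30, 0], "turn": 0, "hand": 1}, {"translation": [0, 10, 0], "turn": 0, "hand": 1}]'

```text
time: 7.75
eef_pos: [0.4734, 0.446, 0.193]
eef_rot: [0.707, 0.707, -0.001, -0.0]
wrist_force: [-0.2, -0.7, -1.4]
finger_gap: 0.534
```

Emit:
jog_arm --motion '[{"translation": [0, 0, -20], "turn": 0, "hand": 1}, {"translation": [0, 0, -35], "turn": 0, "hand": 1}, {"translation": [0, 0, -35], "turn": 0, "hand": 1}, {"translation": [0, 0, -15], "turn": 0, "hand": 1}, {"translation": [0, 0, 0], "turn": 0, "hand": 1}, {"translation": [0, 0, 0], "turn": 0, "hand": 1}]'

```text
time: 8.35
eef_pos: [0.4754, 0.4437, 0.0908]
eef_rot: [0.708, 0.706, 0.001, 0.0]
wrist_force: [-0.4, 0.2, -0.5]
finger_gap: 0.532
```

Run:
```python
from fit import *
s=read_state(); print(s['time'],s['eef_pos'],s['finger_gap'],s['wrist_force'])
p=capture('scene'); cv2.imwrite('pics/s3.png',cv2.resize(p['pixels'][40:240,200:400],None,fx=3,fy=3))
p=capture('wrist'); cv2.imwrite('pics/w3.png',p['pixels'])
```

```text
8.35 [0.47542066 0.44367666 0.0908061 ] 0.5318973722972314 [-0.37219707  0.18764403 -0.51222923]
```

View pics/s3.png

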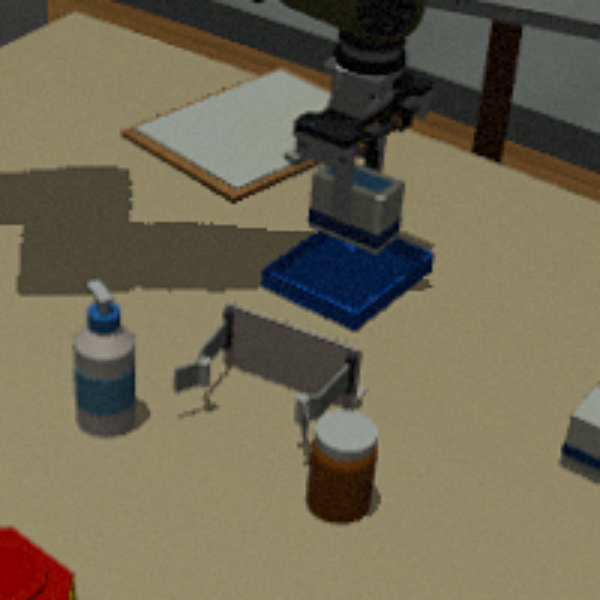

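View pics/w3.png

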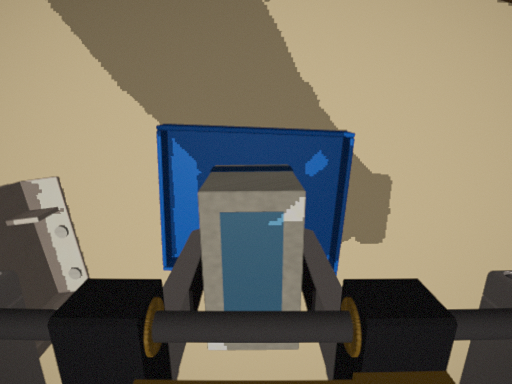

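The carton is centred over the tray (tray rim from (160,127) to (350,133), carton at (252,260)). I'll lower and release it.

Emit:
jog_arm --motion '[{"translation": [0, 0, -25], "turn": 0, "hand": 1}, {"translation": [0, 0, -22], "turn": 0, "hand": 1}, {"translation": [0, 0, -9], "turn": 0, "hand": 1}, {"translation": [0, 0, -3], "turn": 0, "hand": 1}, {"translation": [0, 0, -2], "turn": 0, "hand": 1}, {"translation": [0, 0, 0], "turn": 0, "hand": 1}]'

```text
time: 9.05
eef_pos: [0.4752, 0.4439, 0.0295]
eef_rot: [0.708, 0.706, 0.001, 0.0]
wrist_force: [0.1, 0.1, -0.6]
finger_gap: 0.534
```

Emit:
jog_arm --motion '[{"translation": [0, 0, -1], "turn": 0, "hand": 1}, {"translation": [0, 0, 0], "turn": 0, "hand": -0.3}, {"translation": [0, 0, 0], "turn": 0, "hand": -0.5}, {"translation": [0, 0, 0], "turn": 0, "hand": -0.5}, {"translation": [0, 0, 0], "turn": 0, "hand": -0.5}, {"translation": [0, 0, 0], "turn": 0, "hand": -0.5}]'

```text
time: 9.65
eef_pos: [0.4748, 0.4436, 0.0275]
eef_rot: [0.708, 0.706, -0.0, 0.0]
wrist_force: [-0.9, -0.8, -0.0]
finger_gap: 0.751
```

Emit:
jog_arm --motion '[{"translation": [0, 0, 20], "turn": 0, "hand": -0.5}, {"translation": [0, 0, 45], "turn": 0, "hand": -0.5}, {"translation": [0, 0, 45], "turn": 0, "hand": -0.5}, {"translation": [0, 0, 45], "turn": 0, "hand": -0.5}, {"translation": [0, -25, 40], "turn": 0, "hand": -0.5}, {"translation": [6, -40, 25], "turn": 0, "hand": -0.5}, {"translation": [6, -40, 25], "turn": 0, "hand": -0.5}, {"translation": [6, -40, 25], "turn": 0, "hand": -0.5}, {"translation": [6, -40, 25], "turn": 0, "hand": -0.5}, {"translation": [6, -40, 25], "turn": 0, "hand": -0.5}]'

```text
time: 10.65
eef_pos: [0.5045, 0.217, 0.3486]
eef_rot: [0.708, 0.706, 0.0, 0.0]
wrist_force: [0.1, 0.6, 0.2]
finger_gap: 0.75
```

Emit:
jog_arm --motion '[{"translation": [6, -45, 10], "turn": 0, "hand": -0.5}, {"translation": [6, -45, 10], "turn": 0, "hand": -0.5}, {"translation": [6, -45, 10], "turn": 0, "hand": -0.5}, {"translation": [6, -45, 10], "turn": 0, "hand": -0.5}, {"translation": [6, -30, 0], "turn": 0, "hand": -0.5}, {"translation": [0, 0, 0], "turn": 0, "hand": -0.5}, {"translation": [0, 0, 0], "turn": 0, "hand": -0.5}, {"translation": [0, 0, 0], "turn": 0, "hand": -0.5}]'

```text
time: 11.45
eef_pos: [0.5346, 0.0095, 0.3874]
eef_rot: [0.708, 0.706, 0.0, -0.0]
wrist_force: [0.3, -0.4, -0.2]
finger_gap: 0.748
```

Run:
```python
from fit import *
s=read_state(); print(s['time'],s['eef_pos'],s['finger_gap'],s['joint_positions'])
p=capture('wrist'); cv2.imwrite('pics/w4.png',p['pixels'])
np.savez('w4.npz',**{k:np.array(v) for k,v in p.items()})
for k,z in dict(bracket=0,clip_left_nose=.05,clip_right_nose=.05,pump_center=.078,jar_center=.046,bowl_center=.0175,container_center=.0425).items():
    for r in spot_point(k,p)[:1]: print(k,np.round(r['point'],1),round(r['score'],2),np.round(at(p,[r['point']],z)[0],4))
t=trace('container_center',p)
if t: print(t[0]['score'],fit(CONT,[(p,t[0]['mask'].astype(float))],(.54,-.2,1.43)))
p=capture('scene'); cv2.imwrite('pics/s4.png',cv2.resize(p['pixels'][40:340,80:400],None,fx=2.4,fy=2))
```

```text
11.45 [0.53458849 0.00953322 0.38740875] 0.7478984883146305 [-5.07537099e-02  2.00754703e-01  1.23178494e+00  1.55369263e-04
  1.70919841e+00 -1.61966735e+00]
bracket [339.5 132.8] 0.65 [0.4956 0.1705 0.    ]
clip_left_nose [337.8 133.4] 0.87 [0.493  0.1534 0.05  ]
clip_right_nose [336.2 190.1] 0.61 [0.5917 0.1579 0.05  ]
pump_center [302.  87.] 0.72 [0.4209 0.0856 0.078 ]
jar_center [313.1 229.8] 0.82 [0.6688 0.1218 0.046 ]
bowl_center [  9.  139.3] 0.65 [ 0.5029 -0.436   0.0175]
0.63 (array([ 0.54045911, -0.19837278,  1.53608566]), np.float64(0.08211624841980687))
```

View pics/w4.png

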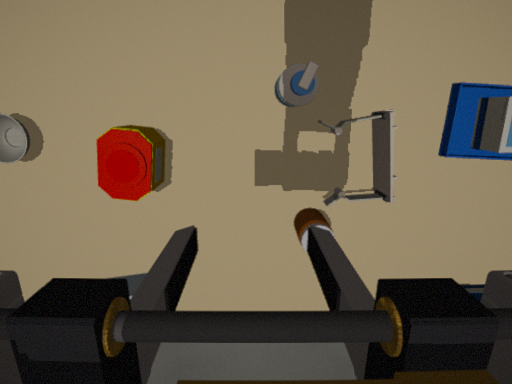

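View pics/s4.png

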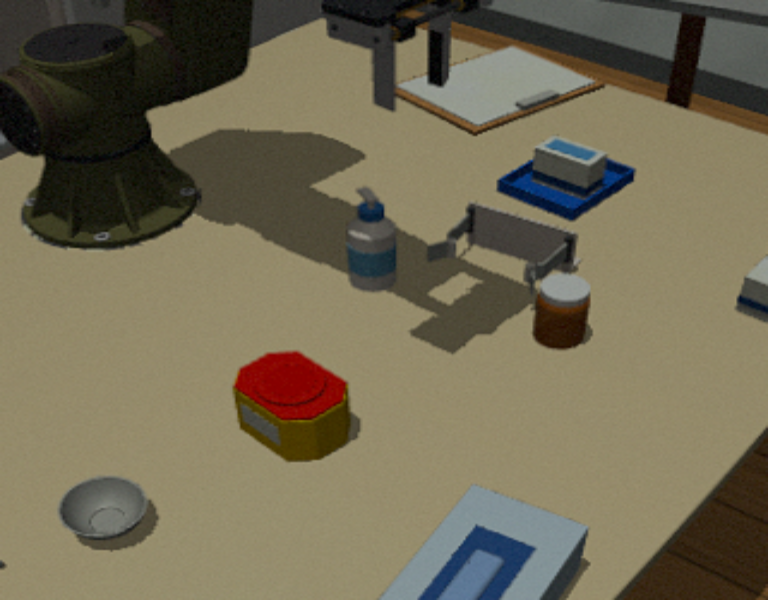

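The carton stands upright in the tray (scene at about (570,165)). Next I need accurate container and bracket poses, starting with the red lid outline.

```bash
cat > redfit.py <<'E'
from fit import *
def redfit(p,q0,save=None):
    b,g,r=[p['pixels'][...,i].astype(int) for i in range(3)]
    m=((r>60)&(r>2.2*g)&(r>2.2*b)).astype(np.uint8)
    m=cv2.morphologyEx(m,cv2.MORPH_CLOSE,np.ones((5,5)))
    n,l,st,c=cv2.connectedComponentsWithStats(m)
    # component nearest to prediction
    u=proj(p,[[q0[0],q0[1],.085]])[0]
    i=min((i for i in range(1,n) if st[i,4]>150),key=lambda i:np.linalg.norm(c[i]-u))
    m=(l==i).astype(float)
    cost=lambda q: np.abs(sil(p,place(CONT[8:],q))-m).sum()/m.sum()
    best=None
    for a in (-.2,-.1,0,.1,.2):
        q=np.array(q0)+[0,0,a]
        r=minimize(cost,q,method='Nelder-Mead',options=dict(initial_simplex=[q,q+[.006,0,0],q+[0,.006,0],q+[0,0,.06]],xatol=1e-4,fatol=1e-4))
        if best is None or r.fun<best.fun: best=r
    return best.x,best.fun,int(m.sum())
E
python3 - <<'E'
from redfit import *
w=dict(np.load('w4.npz')); 
P={'w4':w,'top':capture('top'),'scene':capture('scene')}
for n,p in P.items():
    q,f,a=redfit(p,(.54,-.2,1.47)); print(n,np.round(q,4),round(f,3),a)
px=w['pixels'].copy()
a=cv2.resize(px[90:225,270:420],None,fx=5,fy=5*.85,interpolation=cv2.INTER_CUBIC); cv2.imwrite('pics/w4z.png',a)
w1=dict(np.load('w1.npz'))
a=cv2.resize(w1['pixels'][105:240,250:400],None,fx=5,fy=5*.85,interpolation=cv2.INTER_CUBIC); cv2.imwrite('pics/w1z.png',a)
px=w['pixels'].copy(); 
a=cv2.resize(px[100:225,80:200],None,fx=4,fy=4,interpolation=cv2.INTER_CUBIC)
h=cv2.convexHull(proj(w,place(CONT[8:],redfit(w,(.54,-.2,1.47))[0])).astype(np.float32)).reshape(-1,2)
cv2.polylines(a,[np.round((h-[80,100]+.5)*4).astype(int)],True,(255,255,0),1); cv2.imwrite('pics/w4c.png',a)
E
```

```text
w4 [ 0.543  -0.1988  1.4595] 0.098 3378
top [ 0.5417 -0.2026  1.4206] 0.145 1021
scene [ 0.5451 -0.2037  1.4582] 0.093 1091
```

View pics/w4z.png

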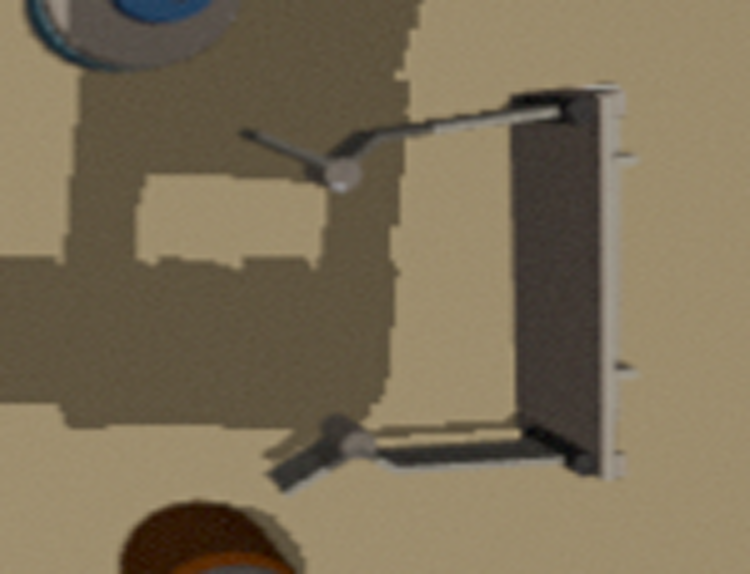

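View pics/w1z.png

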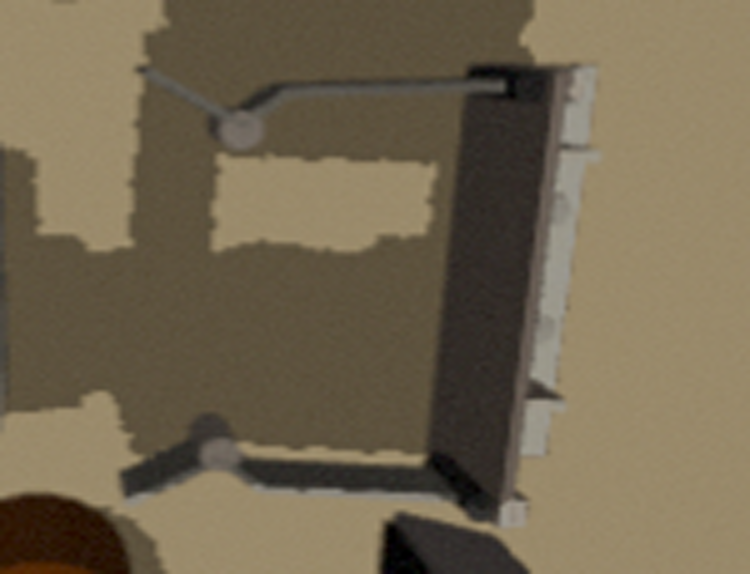

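View pics/w4c.png

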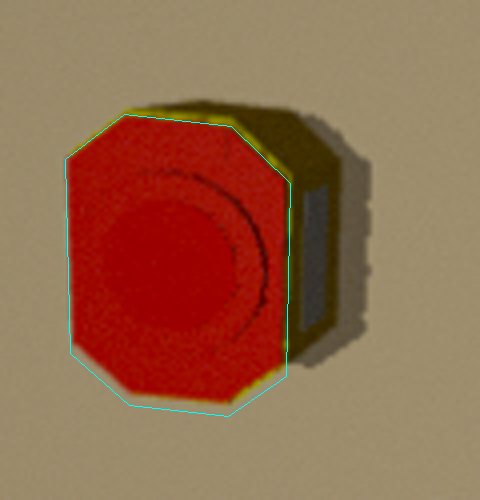

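Run:
```python
from h import *
for f,L,R,A,B in [('w4',(338.4,130.5),(341.6,194),(389.6,112.4),(390.6,201.8)),('w1',(298,135.6),(293.4,210.9),(360.6,121.5),(349.6,227.4))]:
    p=dict(np.load(f+'.npz')); n=at(p,[L,R],.065)[:,:2]; e=at(p,[A,B],.08)[:,:2]
    for nm,x,off in (('nose',n,.033),('plate',e,-.045)):
        d=x[0]-x[1]; l=np.linalg.norm(d); yb=d/l; xb=np.array([yb[1],-yb[0]])
        print(f,nm,np.round(x,4).tolist(),'len',round(l,4),'yaw',round(np.arctan2(xb[1],xb[0]),4),'origin',np.round(x.mean(0)+off*xb,4))
```

```text
w4 nose [[0.4872, 0.1499], [0.5947, 0.1635]] len 0.1084 yaw 1.6964 origin [0.5368 0.1894]
w4 plate [[0.4581, 0.2243], [0.6044, 0.2436]] len 0.1476 yaw 1.7017 origin [0.5371 0.1893]
w1 nose [[0.4878, 0.15], [0.5946, 0.1626]] len 0.1076 yaw 1.6877 origin [0.5373 0.1891]
w1 plate [[0.4577, 0.2249], [0.6033, 0.2435]] len 0.1468 yaw 1.6983 origin [0.5362 0.1896]
```

Four independent bracket estimates agree: origin (0.537, 0.189), yaw 1.70. The container is at (0.541, -0.200), yaw 1.46. I'll push with two half-open fingers flat against its rear face.

Emit:
jog_arm --motion '[{"translation": [0, -28, -20], "turn": -0.14, "hand": -0.06}, {"translation": [0, -28, -20], "turn": -0.14, "hand": -0.06}, {"translation": [0, -28, -20], "turn": -0.14, "hand": -0.06}, {"translation": [0, -28, -20], "turn": -0.14, "hand": -0.06}, {"translation": [0, -28, -20], "turn": -0.14, "hand": -0.06}, {"translation": [0, -28, -20], "turn": -0.14, "hand": -0.06}, {"translation": [0, -28, -20], "turn": -0.14, "hand": -0.06}, {"translation": [0, -28, -20], "turn": -0.14, "hand": -0.06}, {"translation": [0, -28, -20], "turn": -0.14, "hand": -0.06}, {"translation": [0, -28, -20], "turn": -0.14, "hand": -0.06}]'

```text
time: 13.05
eef_pos: [0.5346, -0.2726, 0.1866]
eef_rot: [0.997, 0.081, 0.0, 0.0]
wrist_force: [-0.1, -0.7, -0.9]
finger_gap: 0.532
```

Emit:
jog_arm --motion '[{"translation": [0, 0, -10], "turn": -0.14, "hand": -0.06}, {"translation": [0, 0, -10], "turn": -0.14, "hand": -0.06}, {"translation": [0, 0, 0], "turn": 0, "hand": -0.06}, {"translation": [0, 0, 0], "turn": 0, "hand": -0.06}, {"translation": [0, 0, 0], "turn": 0, "hand": -0.06}]'

```text
time: 13.55
eef_pos: [0.535, -0.2714, 0.1682]
eef_rot: [0.999, -0.054, 0.0, 0.0]
wrist_force: [-0.2, 0.8, -0.0]
finger_gap: 0.527
```

Emit:
jog_arm --motion '[{"translation": [0, 0, -40], "turn": 0, "hand": -0.06}, {"translation": [0, 0, -45], "turn": 0, "hand": -0.06}, {"translation": [0, 0, -40], "turn": 0, "hand": -0.06}, {"translation": [0, 0, -13], "turn": 0, "hand": -0.06}, {"translation": [0, 0, 0], "turn": 0, "hand": -0.06}, {"translation": [0, 0, 0], "turn": 0, "hand": -0.06}]'

```text
time: 14.15
eef_pos: [0.5358, -0.2719, 0.0316]
eef_rot: [0.998, -0.056, 0.001, 0.001]
wrist_force: [-0.4, -0.1, 0.8]
finger_gap: 0.533
```

Run:
```python
from redfit import *
s=read_state(); print(s['time'],s['eef_pos'],s['finger_gap'],s['wrist_force'])
p=capture('scene'); cv2.imwrite('pics/s5.png',cv2.resize(p['pixels'][100:340,80:340],None,fx=3,fy=2.4))
p=capture('wrist'); cv2.imwrite('pics/w5.png',p['pixels'])
```

```text
14.15 [ 0.53579638 -0.27193388  0.03159875] 0.5326161674206852 [-0.38390115 -0.09728234  0.755204  ]
```

View pics/s5.png

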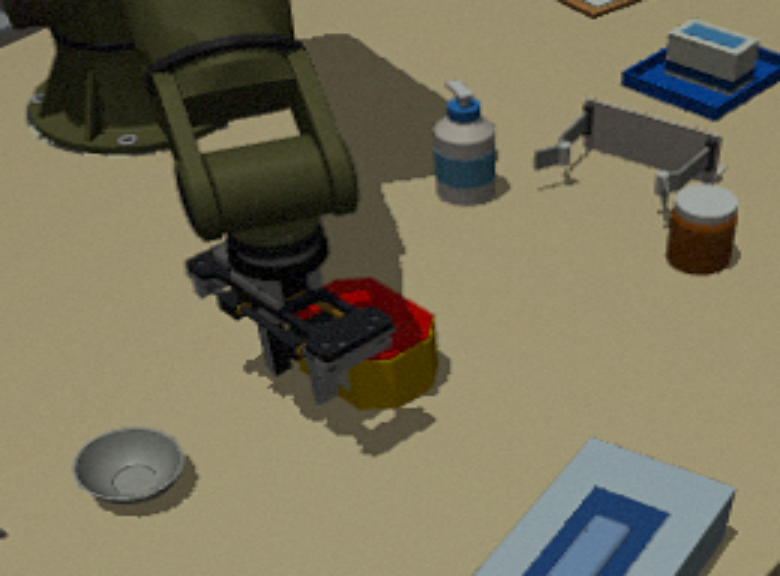

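View pics/w5.png

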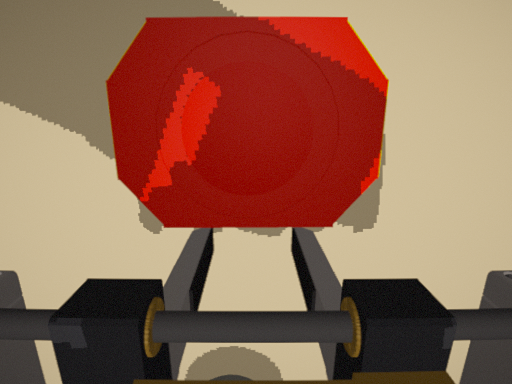

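The wrist view shows the rear face (row 227) parallel to the jaws, with the two fingers centred on it (columns about 205 and 300). I'll measure once more and plan the push.

```bash
cat > track.py <<'E'
from redfit import *
O=np.array([.537,.1893]);YB=1.70
xb=np.array([np.cos(YB),np.sin(YB)]);yb=np.array([-xb[1],xb[0]])
def report(cams=('wrist','top')):
    s=read_state(); R=s['eef_rot']; tp=np.array(s['eef_pos']); ty=2*np.arctan2(R[1],R[0])
    d=tp[:2]-O; print('t',round(s['time'],2),'tcp',np.round(tp,4),'yaw',round(ty,3),'brkt',np.round([d@xb*1e3,d@yb*1e3],1),round(ty+np.pi/2-YB,3),'F',np.round(s['wrist_force'],1))
    g=tp[:2]+.055*np.array([-np.sin(ty),np.cos(ty)])
    for n in cams:
        p=capture(n)
        try:
            q,f,a=redfit(p,(g[0],g[1],ty+np.pi/2)); d=q[:2]-O
            print(n,np.round(q,4),'brkt mm',np.round([d@xb*1e3,d@yb*1e3],1),'yaw',round(q[2]-YB,3),'cost',round(f,3),a)
        except Exception as e: print(n,'fail',e)
        cv2.imwrite(f'pics/{n}_{round(s["time"]*100)}.png',p['pixels'])
E
python3 -c "
from track import *
report()"
```

```text
t 14.25 tcp [ 0.5359 -0.272   0.0319] yaw -0.112 brkt [-457.3   60.6] -0.241 F [-0.4 -0.5  0.8]
wrist [ 0.5438 -0.2042  1.4598] brkt mm [-391.1   43.9] yaw -0.24 cost 0.136 51869
top [ 0.5468 -0.1926  0.9984] brkt mm [-380.    39.5] yaw -0.702 cost 0.652 707
```

Emit:
jog_arm --motion '[{"translation": [0.5, 5, 0], "turn": 0, "hand": -0.06}, {"translation": [0.5, 5, 0], "turn": 0, "hand": -0.06}, {"translation": [0.4, 4, 0], "turn": 0, "hand": -0.06}, {"translation": [0.4, 4, 0], "turn": 0, "hand": -0.06}, {"translation": [0.7, 6, 0], "turn": 0, "hand": -0.06}, {"translation": [0.9, 8, 0], "turn": 0, "hand": -0.06}, {"translation": [0.9, 8, 0], "turn": 0, "hand": -0.06}, {"translation": [0.7, 6, 0], "turn": 0, "hand": -0.06}, {"translation": [0.4, 4, 0], "turn": 0, "hand": -0.06}, {"translation": [0.2, 2, 0], "turn": 0, "hand": -0.06}]'

```text
time: 15.35
eef_pos: [0.5405, -0.2191, 0.0296]
eef_rot: [0.998, -0.056, 0.0, 0.0]
wrist_force: [-0.8, -5.2, 1.5]
finger_gap: 0.526
```

```bash
python3 -c "
from track import *
report(('wrist','scene'))"
```

```text
t 15.35 tcp [ 0.5405 -0.2191  0.0296] yaw -0.112 brkt [-405.4   49.1] -0.241 F [-0.8 -5.2  1.5]
wrist [ 0.5433 -0.1669  1.458 ] brkt mm [-354.1   39.6] yaw -0.242 cost 0.138 48443
scene [ 0.559  -0.1525  1.0787] brkt mm [-341.7   22.2] yaw -0.621 cost 4.278 215
```

The fingers are in contact, 52 mm behind the container centre, and its yaw is unchanged. I'll compute the tool steps for the straight section and then the arc.

Run:
```python
from track import *
c=np.array([-354,39.6]);th=-.24;T=[]
def tool(c,th): return c-52*np.array([np.cos(th),np.sin(th)])
pts=[(tool(c,th),th)]
for i in range(12): c=c+8*np.array([np.cos(th),np.sin(th)]); pts.append((tool(c,th),th))
for i in range(18):
    th2=th+.24/18; m=(th+th2)/2; c=c+138/18*np.array([np.cos(m),np.sin(m)]); th=th2; pts.append((tool(c,th),th))
print(c,th)
R=np.c_[xb,yb]
for (a,t),(b,u) in zip(pts,pts[1:]): print(np.round(R@(b-a),1),round(u-t,4),end=' | ')
```

```text
[-124.07153178    0.29976132] 4.5102810375396984e-17
[0.9 8. ] 0.0 | [0.9 8. ] 0.0 | [0.9 8. ] 0.0 | [0.9 8. ] 0.0 | [0.9 8. ] 0.0 | [0.9 8. ] 0.0 | [0.9 8. ] 0.0 | [0.9 8. ] 0.0 | [0.9 8. ] 0.0 | [0.9 8. ] 0.0 | [0.9 8. ] 0.0 | [0.9 8. ] 0.0 | [1.5 7.6] 0.0133 | [1.4 7.6] 0.0133 | [1.3 7.6] 0.0133 | [1.2 7.6] 0.0133 | [1.1 7.6] 0.0133 | [1.  7.6] 0.0133 | [0.9 7.6] 0.0133 | [0.8 7.7] 0.0133 | [0.7 7.7] 0.0133 | [0.6 7.7] 0.0133 | [0.5 7.7] 0.0133 | [0.4 7.7] 0.0133 | [0.3 7.7] 0.0133 | [0.2 7.7] 0.0133 | [0.1 7.7] 0.0133 | [-0.   7.7] 0.0133 | [-0.1  7.7] 0.0133 | [-0.2  7.7] 0.0133 |
```

Emit:
jog_arm --motion '[{"translation": [0.9, 8, 0], "turn": 0, "hand": -0.06}, {"translation": [0.9, 8, 0], "turn": 0, "hand": -0.06}, {"translation": [0.9, 8, 0], "turn": 0, "hand": -0.06}, {"translation": [0.9, 8, 0], "turn": 0, "hand": -0.06}, {"translation": [0.9, 8, 0], "turn": 0, "hand": -0.06}, {"translation": [0.9, 8, 0], "turn": 0, "hand": -0.06}, {"translation": [0.9, 8, 0], "turn": 0, "hand": -0.06}, {"translation": [0.9, 8, 0], "turn": 0, "hand": -0.06}, {"translation": [0.9, 8, 0], "turn": 0, "hand": -0.06}, {"translation": [0.9, 8, 0], "turn": 0, "hand": -0.06}]'

```text
time: 16.45
eef_pos: [0.5494, -0.1387, 0.0294]
eef_rot: [0.998, -0.056, -0.0, -0.0]
wrist_force: [0.3, -2.5, -0.3]
finger_gap: 0.528
```

Emit:
jog_arm --motion '[{"translation": [0.9, 8, 0], "turn": 0, "hand": -0.06}, {"translation": [0.9, 8, 0], "turn": 0, "hand": -0.06}, {"translation": [1.5, 7.6, 0], "turn": 0.0133, "hand": -0.06}, {"translation": [1.4, 7.6, 0], "turn": 0.0133, "hand": -0.06}, {"translation": [1.3, 7.6, 0], "turn": 0.0133, "hand": -0.06}, {"translation": [1.2, 7.6, 0], "turn": 0.0133, "hand": -0.06}, {"translation": [1.1, 7.6, 0], "turn": 0.0133, "hand": -0.06}, {"translation": [1.0, 7.6, 0], "turn": 0.0133, "hand": -0.06}, {"translation": [0, 0, 0], "turn": 0, "hand": -0.06}]'

```text
time: 17.35
eef_pos: [0.5588, -0.0767, 0.0295]
eef_rot: [1.0, -0.015, 0.0, -0.0]
wrist_force: [-0.2, -0.0, -0.1]
finger_gap: 0.529
```

```bash
python3 -c "
from track import *
report(('wrist','scene'))"; ls -t pics | head -2
```

```text
t 17.35 tcp [ 0.5588 -0.0767  0.0295] yaw -0.031 brkt [-266.6   12.7] -0.16 F [-0.2 -0.  -0.1]
wrist [ 0.5572 -0.0242  1.5397] brkt mm [-214.4    7.5] yaw -0.16 cost 0.138 48606
scene fail min() iterable argument is empty
scene_1735.png
wrist_1735.png
```

It is tracking well: container at (-214, 7.5) mm in the bracket frame, yaw -0.16. I'll continue the arc.

Emit:
jog_arm --motion '[{"translation": [0.9, 7.6, 0], "turn": 0.0133, "hand": -0.06}, {"translation": [0.8, 7.7, 0], "turn": 0.0133, "hand": -0.06}, {"translation": [0.7, 7.7, 0], "turn": 0.0133, "hand": -0.06}, {"translation": [0.6, 7.7, 0], "turn": 0.0133, "hand": -0.06}, {"translation": [0.5, 7.7, 0], "turn": 0.0133, "hand": -0.06}, {"translation": [0.4, 7.7, 0], "turn": 0.0133, "hand": -0.06}, {"translation": [0.3, 7.7, 0], "turn": 0.0133, "hand": -0.06}, {"translation": [0.2, 7.7, 0], "turn": 0.0133, "hand": -0.06}, {"translation": [0.1, 6, 0], "turn": 0.0133, "hand": -0.06}, {"translation": [0, 4, 0], "turn": 0.0133, "hand": -0.06}]'

```text
time: 18.45
eef_pos: [0.5633, -0.0057, 0.0296]
eef_rot: [0.999, 0.051, 0.0, 0.0]
wrist_force: [1.2, -4.9, 2.5]
finger_gap: 0.531
```

```bash
python3 -c "
from track import *
report(('wrist','scene'))"; ls -t pics | head -2
python3 - <<'E'
import cv2
a=cv2.imread('pics/'+__import__('os').popen('ls -t pics|grep scene_|head -1').read().strip())
cv2.imwrite('pics/s6.png',cv2.resize(a[80:280,150:370],None,fx=3,fy=3))
E
```

```text
t 18.45 tcp [ 0.5633 -0.0057  0.0296] yaw 0.102 brkt [-196.8   -1. ] -0.027 F [ 1.2 -4.9  2.5]
wrist [0.556  0.0459 1.6715] brkt mm [-144.6   -0.4] yaw -0.028 cost 0.139 48401
scene fail min() iterable argument is empty
scene_1845.png
wrist_1845.png
```

View pics/s6.png

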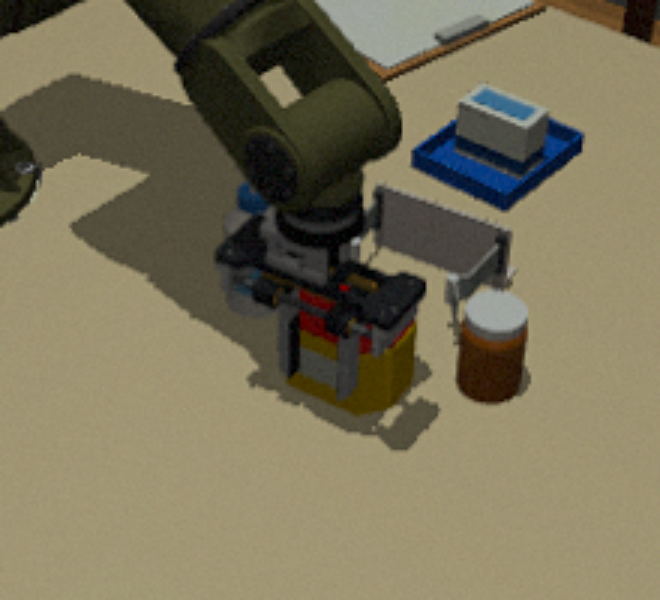

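Container at (-145, -0.4) mm, yaw -0.03, with the pump and jar clear. I'll push straight in to just before the noses.

Emit:
jog_arm --motion '[{"translation": [-0.8, 7.4, 0], "turn": 0.009, "hand": -0.06}, {"translation": [-0.9, 7.4, 0], "turn": 0.009, "hand": -0.06}, {"translation": [-1, 7.4, 0], "turn": 0.009, "hand": -0.06}, {"translation": [-1, 7.4, 0], "turn": 0, "hand": -0.06}, {"translation": [-1, 7.4, 0], "turn": 0, "hand": -0.06}, {"translation": [-1, 7.4, 0], "turn": 0, "hand": -0.06}, {"translation": [-0.8, 6, 0], "turn": 0, "hand": -0.06}, {"translation": [-0.5, 4, 0], "turn": 0, "hand": -0.06}, {"translation": [0, 0, 0], "turn": 0, "hand": -0.06}]'

```text
time: 19.45
eef_pos: [0.556, 0.0488, 0.0294]
eef_rot: [0.998, 0.064, -0.0, -0.0]
wrist_force: [0.4, -0.7, 0.8]
finger_gap: 0.528
```

```bash
python3 -c "
from track import *
report(('wrist','top'))"; ls -t pics | head -2
```

```text
t 19.45 tcp [0.556  0.0488 0.0294] yaw 0.128 brkt [-141.8   -0.8] -0.001 F [ 0.4 -0.7  0.8]
wrist [0.5464 0.1004 1.6985] brkt mm [-89.4   2.2] yaw -0.001 cost 0.138 48653
top [0.5642 0.1187 1.6425] brkt mm [-73.5 -17.9] yaw -0.058 cost 5.996 168
top_1945.png
wrist_1945.png
```

View pics/wrist_1945.png

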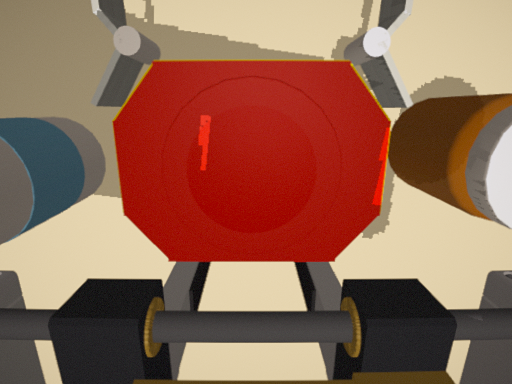

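View pics/top_1945.png

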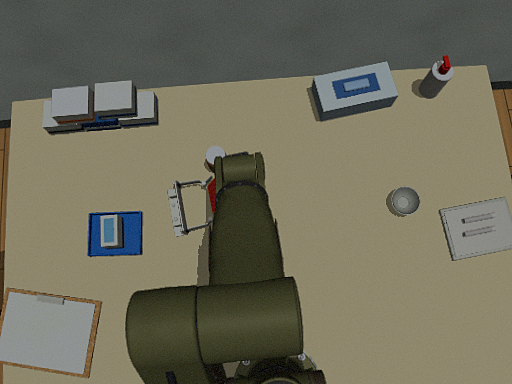

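The noses at columns 126 and 376 are symmetric about the container (columns 113–390), so it is well centred. I'll push into the clips.

Emit:
jog_arm --motion '[{"translation": [-0.6, 5, 0], "turn": 0, "hand": -0.06}, {"translation": [-0.6, 5, 0], "turn": 0, "hand": -0.06}, {"translation": [-0.6, 5, 0], "turn": 0, "hand": -0.06}, {"translation": [-0.6, 5, 0], "turn": 0, "hand": -0.06}, {"translation": [-0.6, 5, 0], "turn": 0, "hand": -0.06}, {"translation": [-0.6, 5, 0], "turn": 0, "hand": -0.06}, {"translation": [-0.6, 5, 0], "turn": 0, "hand": -0.06}, {"translation": [-0.6, 5, 0], "turn": 0, "hand": -0.06}]'

```text
time: 20.35
eef_pos: [0.5514, 0.088, 0.0295]
eef_rot: [0.998, 0.064, 0.0, 0.0]
wrist_force: [1.0, -5.7, 0.7]
finger_gap: 0.528
```

```bash
python3 -c "
from track import *
report(('wrist',))"; ls -t pics | head -1
```

```text
t 20.35 tcp [0.5514 0.088  0.0295] yaw 0.128 brkt [-102.3   -1.3] -0.002 F [ 1.  -5.7  0.7]
wrist [0.5414 0.1393 1.6979] brkt mm [-50.1   2.1] yaw -0.002 cost 0.138 48474
wrist_2035.png
```

Emit:
jog_arm --motion '[{"translation": [-0.5, 4, 0], "turn": 0, "hand": -0.06}, {"translation": [-0.5, 4, 0], "turn": 0, "hand": -0.06}, {"translation": [-0.5, 4, 0], "turn": 0, "hand": -0.06}, {"translation": [-0.5, 4, 0], "turn": 0, "hand": -0.06}, {"translation": [-0.5, 4, 0], "turn": 0, "hand": -0.06}]'

```text
time: 20.9
eef_pos: [0.5489, 0.108, 0.0295]
eef_rot: [0.998, 0.064, 0.0, 0.0]
wrist_force: [0.8, -6.1, 1.3]
finger_gap: 0.53
```

```bash
python3 -c "
from track import *
report(('wrist','scene'))"; ls -t pics | head -2
```

```text
t 20.9 tcp [0.5489 0.108  0.0295] yaw 0.128 brkt [-82.1  -1.3] -0.001 F [ 0.8 -6.1  1.3]
wrist [0.5389 0.1593 1.6993] brkt mm [-30.   2.] yaw -0.001 cost 0.138 48471
scene [0.5227 0.1656 0.9896] brkt mm [-21.6  17.2] yaw -0.71 cost 3.732 152
scene_2090.png
wrist_2090.png
```

View pics/wrist_2090.png

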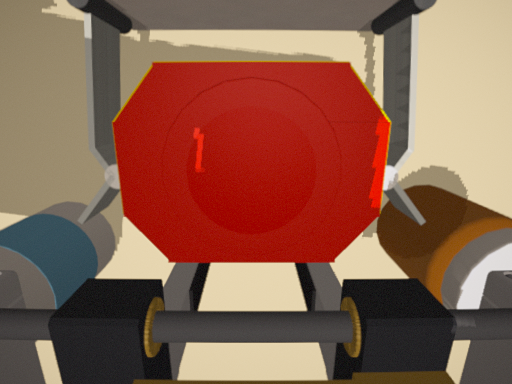

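View pics/scene_2090.png

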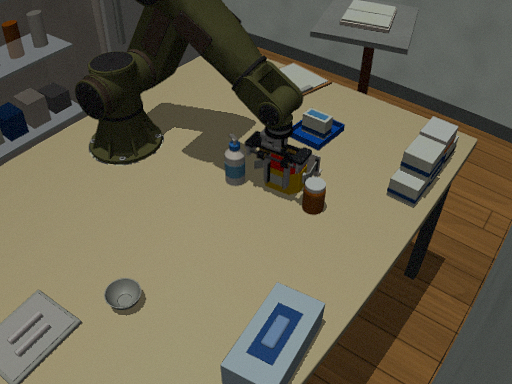

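Both noses are spread along the container's sides (at (112,177) and (390,177)), with about 30 mm to go.

Emit:
jog_arm --motion '[{"translation": [-0.5, 4, 0], "turn": 0, "hand": -0.06}, {"translation": [-0.5, 4, 0], "turn": 0, "hand": -0.06}, {"translation": [-0.5, 4, 0], "turn": 0, "hand": -0.06}, {"translation": [-0.5, 4, 0], "turn": 0, "hand": -0.06}, {"translation": [-0.4, 3, 0], "turn": 0, "hand": -0.06}, {"translation": [-0.4, 3, 0], "turn": 0, "hand": -0.06}, {"translation": [-0.2, 2, 0], "turn": 0, "hand": -0.06}]'

```text
time: 21.7
eef_pos: [0.5458, 0.1324, 0.0295]
eef_rot: [0.998, 0.064, -0.0, -0.0]
wrist_force: [-0.2, -2.9, 1.3]
finger_gap: 0.532
```

Emit:
jog_arm --motion '[{"translation": [-0.2, 2, 0], "turn": 0, "hand": -0.06}, {"translation": [-0.2, 2, 0], "turn": 0, "hand": -0.06}]'

```text
time: 21.9
eef_pos: [0.5454, 0.1361, 0.0295]
eef_rot: [0.998, 0.064, -0.0, 0.0]
wrist_force: [-2.4, -19.3, 6.6]
finger_gap: 0.529
```

```bash
python3 -c "
from track import *
report(('wrist',))"; ls -t pics | head -1
```

```text
t 21.9 tcp [0.5454 0.1361 0.0295] yaw 0.128 brkt [-53.9  -1.5] -0.001 F [ -2.4 -19.3   6.6]
wrist [0.5357 0.1874 1.6997] brkt mm [-1.7  1.6] yaw -0.0 cost 0.138 48500
wrist_2190.png
```

Emit:
jog_arm --motion '[{"translation": [-0.1, 1, 0], "turn": 0, "hand": -0.06}, {"translation": [0, 0, 0], "turn": 0, "hand": -0.06}, {"translation": [0, 0, 0], "turn": 0, "hand": -0.06}]'

```text
time: 22.25
eef_pos: [0.5453, 0.136, 0.0295]
eef_rot: [0.998, 0.064, -0.0, 0.001]
wrist_force: [-0.7, -12.0, 3.1]
finger_gap: 0.527
```

```bash
python3 -c "
from track import *
report(('wrist',))"; ls -t pics | head -1
```

```text
t 22.25 tcp [0.5453 0.136  0.0295] yaw 0.127 brkt [-53.9  -1.4] -0.002 F [ -0.7 -12.    3.1]
wrist [0.5356 0.1873 1.7015] brkt mm [-1.8  1.6] yaw 0.002 cost 0.138 48519
wrist_2225.png
```

```bash
cp $(ls -t pics/wrist_*|head -1) pics/wlast.png
```

```text
(no output)
```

View pics/wlast.png

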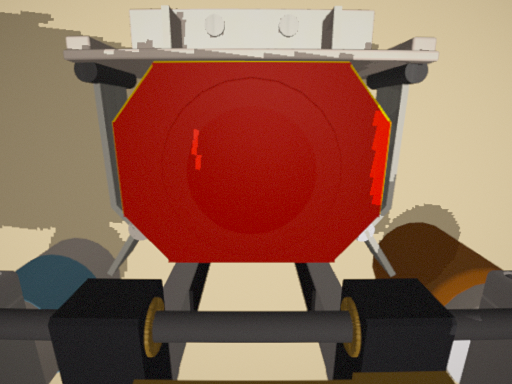

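The front edge is against the plate (row 60), both noses have closed behind it onto the trailing chamfers (at (140,230) and (365,230)), and the TCP no longer advances. One short firm push, then I'll retreat.

Emit:
jog_arm --motion '[{"translation": [-0.2, 2, 0], "turn": 0, "hand": -0.06}, {"translation": [0, 0, 0], "turn": 0, "hand": -0.06}]'

```text
time: 22.5
eef_pos: [0.5452, 0.1361, 0.0295]
eef_rot: [0.998, 0.063, -0.001, 0.002]
wrist_force: [-2.8, -28.9, 8.0]
finger_gap: 0.532
```

Emit:
jog_arm --motion '[{"translation": [0.3, -3, 0], "turn": 0, "hand": -0.06}, {"translation": [0.6, -5, 0], "turn": 0, "hand": -0.06}, {"translation": [1, -8, 0], "turn": 0, "hand": -0.06}, {"translation": [1.9, -15, 0], "turn": 0, "hand": -0.06}, {"translation": [3.8, -30, 0], "turn": 0, "hand": -0.06}, {"translation": [5, -40, 0], "turn": 0, "hand": -0.06}, {"translation": [5, -40, 0], "turn": 0, "hand": -0.06}, {"translation": [0, -10, 20], "turn": 0, "hand": -0.06}, {"translation": [0, 0, 45], "turn": 0, "hand": -0.06}, {"translation": [0, 0, 45], "turn": 0, "hand": -0.06}]'

```text
time: 23.5
eef_pos: [0.5621, -0.0133, 0.1403]
eef_rot: [0.998, 0.063, -0.001, -0.0]
wrist_force: [0.7, -0.6, 0.5]
finger_gap: 0.53
```

Emit:
jog_arm --motion '[{"translation": [0, 0, 45], "turn": 0, "hand": -0.06}, {"translation": [0, -30, 35], "turn": 0, "hand": -0.06}, {"translation": [0, -45, 10], "turn": 0, "hand": -0.06}, {"translation": [0, -45, 10], "turn": 0, "hand": -0.06}, {"translation": [0, -45, 10], "turn": 0, "hand": -0.06}, {"translation": [0, -45, 0], "turn": 0, "hand": -0.06}, {"translation": [0, -30, 0], "turn": 0, "hand": -0.06}, {"translation": [0, 0, 0], "turn": 0, "hand": -0.06}]'

```text
time: 24.3
eef_pos: [0.5616, -0.256, 0.2487]
eef_rot: [0.998, 0.062, -0.0, -0.0]
wrist_force: [0.5, 0.1, -0.4]
finger_gap: 0.53
```

Run:
```python
from track import *
s=read_state(); print(s['time'],s['eef_pos'],s['wrist_force'])
for n in ('top','scene'):
    p=capture(n)
    for k,z in dict(pump_center=.078,jar_center=.046,bowl_center=.0175,clip_left_nose=.05,clip_right_nose=.05).items():
        for r in spot_point(k,p)[:1]: print(n,k,round(r['score'],2),np.round(at(p,[r['point']],z)[0],4))
    try:
        q,f,a=redfit(p,(.537,.19,1.7)); d=q[:2]-O; print(n,np.round([d@xb*1e3,d@yb*1e3],1),q[2]-YB,f)
    except Exception as e: print(e)
    x=(80,130,300,290) if n=='top' else (200,80,380,240)
    cv2.imwrite(f'pics/{n}_end.png',cv2.resize(p['pixels'][x[1]:x[3],x[0]:x[2]],None,fx=3.6,fy=3.6,interpolation=cv2.INTER_CUBIC))
```

```text
24.3 [ 0.56163248 -0.25598597  0.24874858] [ 0.47911958  0.1300914  -0.4105611 ]
top pump_center 0.72 [0.4236 0.0766 0.078 ]
top jar_center 0.88 [0.6669 0.1202 0.046 ]
top bowl_center 0.64 [ 0.4939 -0.4308  0.0175]
top clip_left_nose 0.63 [0.4967 0.1506 0.05  ]
top clip_right_nose 0.43 [0.592  0.1567 0.05  ]
top [-2.3 -0.7] -0.00021641175473008367 0.10454843647496173
scene pump_center 0.63 [0.4123 0.084  0.078 ]
scene jar_center 0.65 [0.6703 0.1283 0.046 ]
scene bowl_center 0.64 [ 0.4979 -0.4278  0.0175]
scene clip_left_nose 0.75 [ 0.5255 -0.4465  0.05  ]
scene clip_right_nose 0.66 [0.5935 0.1732 0.05  ]
scene [-4.9 -3.3] -0.0120711380615115 0.08453951277480688
```

View pics/top_end.png

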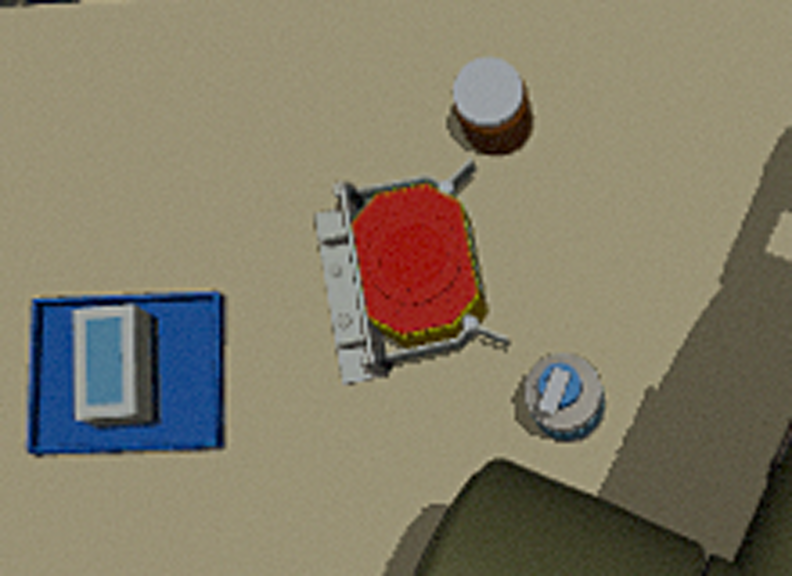

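View pics/scene_end.png

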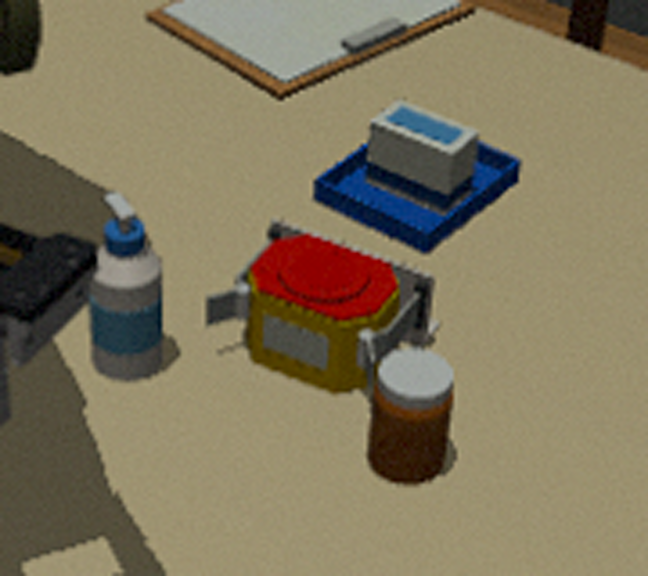

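Top view: the container sits against the plate with both noses behind its trailing chamfers (at (447,187) and (472,323)). The carton is upright in the tray, and the pump, jar and bowl have not moved. I'll hand the job in.

```bash
python3 -c "
from cell import *
print(finish_job())"
```

```text
the job is handed in; nothing more can be done
None
```

I did both steps in order and handed the job in at about 24 s. The carton is in the tray and the sharps container is home in the bracket.

**What I did:**
- I gripped the vaccine carton across its 50 mm side, carried it over the bracket and stood it upright in the blue tray.
- I then slid the container along the bench with two half-open fingers flat on its rear face, turning it about 0.24 rad on the way, and pushed it into the bracket.

**Last checks:**
- **Fully home:** the tool stopped advancing while the push rose to about 29 N, so the container is hard against the back plate. The wrist and top views show both noses closed on its trailing chamfers.
- **Carton:** it stands upright in the tray.
- **Pump, jar and bowl:** they read at their original places to within 10–15 mm of camera and network scatter. The robot had retreated and was touching nothing.

**Where the checks disagreed:**
- **Distance from home:** the final camera fits put the container 2 mm (wrist and top) to 5 mm (scene) short of home. I took this as calibration and fit error because of the hard stop.
- **Left nose in the scene camera:** the network placed the left nose near the bowl, which was a false detection. The top camera's network result and the picture itself both show it correctly placed.

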